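# Show the drill exit on a board's back to the bench camera with a mirror

### The job

The clamped board has been drilled right through, and the red crayon ring round the drill's exit is on its back, out of the camera's sight: slide the mirror carriage along its rail until the mirror stands squarely behind the hole, straight in line with it, then turn the mirror by its red knob until the bench camera, which looks along the rail, sees the ring centred in the mirror. A spring swings the mirror back as soon as it is let go, so finish still holding the red knob, with the mirror kept steady at that angle. Do not touch the mirror glass or bump the camera or the board, and leave the other things on the bench where they lie.

Things in the scene. Friction and masses are not known exactly. Their poses are not given: they have to be found in the camera images.
- rig: Aluminium base plate, 80 x 520 x 12 mm, on the bench, with two steel rods and a scale; fixed, but placed and turned differently each time. Origin on the bench under the middle of the carriage's travel; its y axis is the rail direction, towards the camera at its +y end (275 mm from the origin); its x axis points across the rail, away from the board, z up.
- lens (a point): Front centre of the bench camera's lens, 105 mm above the bench, 191 mm from the rig's origin along the rail. The camera looks along the rail (rig -y), exactly at the mirror's centre, wherever the carriage stands. Behind the rail a shelf and blue bins hang over the bench, from 0.27 m up, beyond x = 0.64 m: keep in front of them. A carton, 0.27 m high, stands right of the rail (y below -0.24 m).
- camera: The grey camera, 46 mm wide and 58 mm long, on a post at the rail's +y end, top 124 mm above the bench; fixed to the rig. This origin is the rig's origin, not the camera's own centre (that is 250 mm along the rig's y, 101 mm up).
- carriage (a joint): Position of the blue mirror carriage along the rail in m, from -0.115 to 0.115, growing towards the camera: it is the rig-y of the mirror's pivot axis. Carriage block 66 x 140 mm, 41 mm high, slides with about 2 N of friction and stays where it is left.
- push_grip (a point): Centre of the carriage's black push grip, 14 mm across the rail (rig x), 30 mm along the rail (rig y), 40 mm high, 170 mm above the bench, top at 190 mm, on a 13 mm steel post; it stands 85 mm from the mirror's pivot axis on the side away from the camera. It moves with the carriage and does not turn.
- mirror (a joint): Mirror's angle about its upright pivot in rad, 0 to 1.4, growing anticlockwise from above. At 0, its spring's rest, it faces along the rail to the camera; at 0.785 the camera sees what lies straight across the rail on the board's side (rig -x). The reflected line of sight turns twice as far as the mirror. The spring pulls towards 0 with 0.02 N m at 0, 0.06 N m at 0.8 rad.
- knob: The red bar knob over the mirror, 40 x 12 mm seen from above and 32 mm high. Origin at its centre, on the mirror's pivot axis, 170 mm above the bench (top at 186 mm). It turns with the mirror: its x axis lies along its 40 mm length, it is gripped across its 12 mm (y axis). At mirror angle 0 its axes are parallel to the rig's.
- mirror_glass: The square mirror, 56 mm wide and 60 mm high, in a black frame 62 x 66 mm that reaches up to 138 mm above the bench. The pivot axis lies in the mirror's face, through its middle. Its origin is on the pivot axis at bench height; its y axis is the direction the mirror faces. Not to be touched.
- view (a point): The camera's reflected line of sight: origin at the centre of the mirror's face, on the pivot axis, 105 mm above the bench; its y axis points along the line on which the camera, by way of the mirror, is looking (level), and turns twice as far as the mirror. What lies on this y axis is seen in the middle of the mirror.
- board: Pine board, 240 mm long, 20 mm thick, upright in a wooden holding jig (270 mm long, 70 mm deep, screw heads in front), top 143 mm above the bench, fixed on the robot's side of the rail; place and yaw differ each time. Origin on the bench under the middle of its back face; x points out of the back face towards the rail, y along the board.
- ring (a point): Centre of the hole's exit on the board's back face, with the 31 mm red crayon ring round it; 105 mm above the bench. The 20 mm hole goes straight through along the board's x axis, so the same hole shows on the front. Axes as the board's: x out of the back face along the hole, y along the board. About 0.1 m from the rail's middle.
- tape_measure: Tape measure standing on the bench, 58 x 77 x 62 mm; origin under its middle. Bystander.
- masking_tape: Roll of masking tape lying flat, 96 mm wide, 25 mm high; origin under its middle. Bystander.
- offcut_1: Pine offcut block, 75 x 83 x 40 mm; origin under its middle. Bystander.
- curled_disc_1: Used, curled sanding disc, 124 x 99 x 38 mm; origin under its middle. Bystander.

How it is judged:
By the outcome, as a careful person would: the job done as asked, in the order asked, and still so for the second after the job is handed in, while the arm keeps its last pose, push and grip.
It also fails if it takes over 54 s, if anything falls off the work surface, if the arm or the gripper's body presses on something with over 40 N, if the wrist force passes 120 N, or if a joint passes its speed limit or range.

### The arm

A 6-joint arm with a two-finger parallel gripper is mounted at the origin on a cart in front of the work surface, level with it; the furniture and walls round the work are solid. World frame = base frame: x ahead of the robot, y to its left, z up, the work surface at z = 0. Lengths are in mm, angles in rad, forces in N, time in s.
With the tool pointing down it reaches from about 350 to 975 mm from the base axis. Payload 7.1 kg.
Tool frame: the origin (TCP) lies on the front face of the gripper's body, between the roots of the fingers; the fingertips stand 80 mm ahead of it and the grasp point (between the pads) lies 61 mm ahead of it (env.tips_ahead is the distance from the TCP to the fingertips, in mm); z points along the fingers, y is the line along which they close (so a half turn about z gives the same grasp; the last joint's range is limited). The gripper opens to 88 mm and grips with 3 to 60 N. Pads are 20 mm wide; open, the fingers measure 115 mm over their backs; the gripper's body (75 mm by 178 mm) begins 61 mm behind the grasp point.
Start: joints at [1.215, 0.423, 1.63, -0, 1.089, -0.019], TCP at [206.511, 589.88, 302.675] pointing down, gripper open.
Joint ranges: [-3, 3], [-0.9, 2.11], [0.09, 2.58], [-1.31, 4.45], [0.11, 2.69], [-2.54, 2.54]. Speed limits (rad/s): [2.39, 2.39, 3.01, 3.14, 3.14, 3.14].

### API

Orientations are given as a unit quaternion [x, y, z, w].
In Python, from station import env, set_gripper, viewer, workorder gives the robot as it stands. Calls block until the motion is done:
- env.reach(position, orientation): joint-space move of the TCP to a pose.
- env.move_l(position, rot=None, rate=150, f_stop=None): straight line of the TCP; rot=None keeps the orientation; rate is the mean speed in mm/s. With f_stop (N) it stops when the force on the tool has changed by that much, and returns True; else False.
- env.move_joints(angles): joint-space move.
- set_gripper(opening): finger opening in mm; the grip force is fixed at half the most; returns when the fingers have stopped.
- env.hold(seconds).
- env.ik(position, orientation): joint angles nearest the present ones, or None.
- env.read_state(): the state.
- viewer.camera(name): name is "scene" or "top" or "wrist"; returns the picture (480x640x3 uint8, blue, green, red); there is no depth.
- viewer.camera_params(name): a dict with "fx", "fy", "cx", "cy" (pixels), "dist" ([k1, k2, p1, p2, k3] as OpenCV has them; the pictures are not rectified), "pose" (4x4, takes a point from camera to world coordinates); the wrist camera has in their place "tool_from_camera" (4x4, takes a point from camera to tool coordinates, whose origin is the TCP and whose axes are the flange's). Camera axes: x right, y up, looking along -z (the intrinsics and any distortion apply to the point x, -y, -z); pixel columns grow to the right and rows downward; lengths in mm; the calibration is good to about 2 mm. A picture is of the moment at which its call begins: read the wrist's pose just before it. camera_params takes no time and is no camera call.
A pose or a line that the arm cannot do raises env.IKError and nothing moves.
- workorder.sign_off(): hands the job in; it is judged then, once.
The state is a dict: "time_s": time; "qpos": joint angles; "dq": joint speeds; "tau": joint torques, N m; "tool_pos": TCP position; "orientation": TCP orientation; "force": force on the tool from outside, world axes, zero at the start; "wrist_torque": the same for the moment, N m; "width": finger opening in mm; "grip_force": force on a finger pad.
Only numpy, scipy, OpenCV 4.12 (cv2) and the standard library are available. Lean on these libraries where they do the work, as an engineer would, in place of code of your own. Each camera call takes 0.05 s, during which the arm holds its last target. There are 200 camera calls.

## Working session

There is one attempt and no reset: what is moved stays moved. The work goes in short steps, each a Python script; the robot and the scene stay as the last script left them, time stands still between calls to the robot, and variables do not carry over. Pictures are saved under pics/ and viewed, at most 10 in all, crops included, and the job is handed in when it is done.

```bash
ls; mkdir -p pics; python3 - <<'E'
from station import env,viewer
import cv2
for n in("scene","top"):
    cv2.imwrite(f"pics/{n}0.png",viewer.camera(n)); p=viewer.camera_params(n); print(n,{k:(v.tolist() if hasattr(v,'tolist') else v) for k,v in p.items()})
print({k:(v.tolist() if hasattr(v,'tolist') else v) for k,v in viewer.camera_params("wrist").items()})
print(env.read_state())
E
```

```text
pics
scene {'fx': 562.599197376069, 'fy': 562.599197376069, 'cx': 318.71328497752415, 'cy': 242.00363570363908, 'dist': [-0.13922488307787656, 0.0, 0.0, 0.0, 0.0], 'pose': [[0.19717896098968754, 0.7795121449968819, -0.5945429111051515, -524.3706599488233], [-0.9803035533547229, 0.16369833592619068, -0.11048890485067092, -64.8650151373339], [0.011198241966123523, 0.6046186158375846, 0.7964363934172721, 1491.6231508898254], [0.0, 0.0, 0.0, 1.0]]}
top {'fx': 530.413925115338, 'fy': 530.413925115338, 'cx': 313.3417189494409, 'cy': 239.09033435550245, 'dist': [-0.015414434862833665, 0.0, 0.0, 0.0, 0.0], 'pose': [[-0.010073055443670157, 0.9790558685591144, -0.20334242005540049, 227.0294911427439], [-0.9999464299380846, -0.00937827868430086, 0.00438008481642004, 102.28268466313192], [0.0023813458606829806, 0.20337564782657183, 0.9790978883967703, 1528.218862813526], [0.0, 0.0, 0.0, 1.0]]}
{'fx': 354.0786034398707, 'fy': 354.0786034398707, 'cx': 317.5467625498556, 'cy': 238.41391946131856, 'dist': [-0.039886786402643856, 0.0, 0.0, 0.0, 0.0], 'tool_from_camera': [[-0.0007219229560430281, 0.95
[... 240 characters left out ...]
, 0.0, 1.0]]}
{'time_s': 0.1, 'qpos': array([ 1.21501053e+00,  4.23804511e-01,  1.63060871e+00, -2.07985142e-07,
        1.08861336e+00, -1.90140732e-02]), 'dq': array([ 0.00023792, -0.0009    , -0.00054235, -0.00034646,  0.00091202,
        0.00035931]), 'tau': array([ 4.44158413e-04, -5.45614314e+01, -2.74323857e+01,  6.45588362e-02,
        1.88683852e-02, -3.96240625e-05]), 'tool_pos': array([206.3720409 , 589.52512381, 301.95623419]), 'orientation': array([ 1.67591167e-01,  9.85856321e-01, -7.04431041e-04, -1.33483954e-04]), 'force': array([-0.04783989, -0.50474585,  1.06088971]), 'wrist_torque': array([-0.01870225, -0.00327823, -0.00783545]), 'grip_force': 0.0, 'width': 88.22434565225}
```

View pics/top0.png

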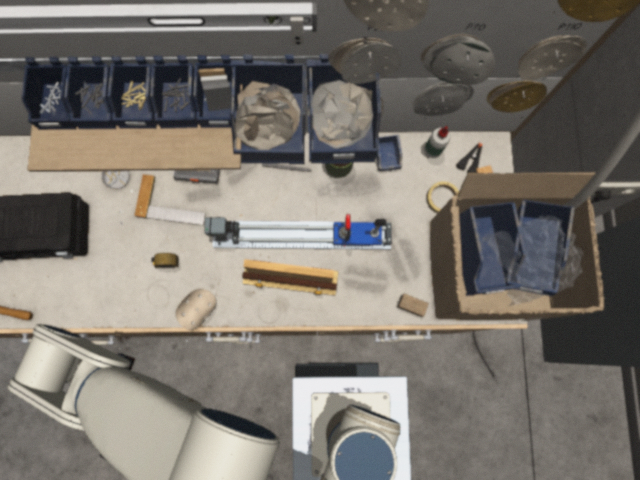

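View pics/scene0.png

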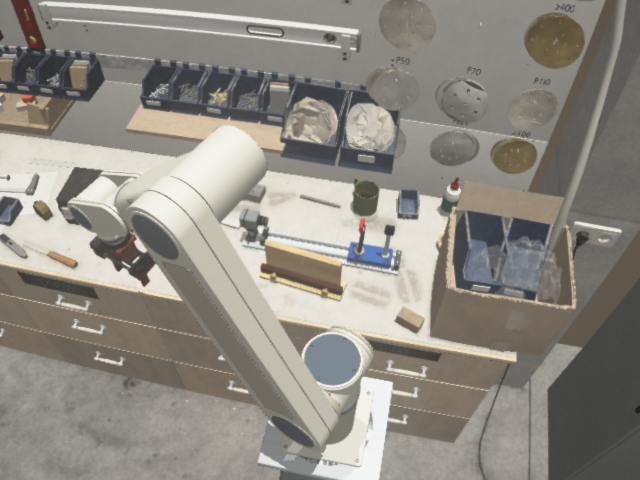

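The top view shows the rail running from the camera at about (216,228) to the push grip at (379,224). The knob is at (348,222), and the board's top runs from (245,268) to (337,283).

```bash
cat > h.py <<'E'
from station import env,set_gripper,viewer,workorder
import numpy as np,cv2
from scipy.spatial.transform import Rotation as R
def quat(z,xhint):
    z=np.array(z,float);z/=np.linalg.norm(z);x=np.array(xhint,float);x-=z*(x@z);x/=np.linalg.norm(x)
    return R.from_matrix(np.c_[x,np.cross(z,x),z]).as_quat()
def campose(name,st=None):
    p=viewer.camera_params(name)
    if name!="wrist": return p,np.array(p["pose"])
    T=np.eye(4);T[:3,:3]=R.from_quat(st["orientation"]).as_matrix();T[:3,3]=st["tool_pos"]
    return p,T@np.array(p["tool_from_camera"])
def rays(p,T,uv):
    K=np.array([[p["fx"],0,p["cx"]],[0,p["fy"],p["cy"]],[0,0,1]])
    n=cv2.undistortPoints(np.array(uv,float).reshape(-1,1,2),K,np.array(p["dist"])).reshape(-1,2)
    d=np.c_[n[:,0],-n[:,1],-np.ones(len(n))]@T[:3,:3].T
    return T[:3,3],d
def at_z(p,T,uv,z):
    o,d=rays(p,T,uv);z=np.broadcast_to(z,len(d));return o+d*((z-o[2])/d[:,2])[:,None]
def proj(p,T,X):
    X=(np.atleast_2d(X)-T[:3,3])@T[:3,:3];X=X*[1,-1,-1]
    K=np.array([[p["fx"],0,p["cx"]],[0,p["fy"],p["cy"]],[0,0,1]])
    return cv2.projectPoints(X,np.zeros(3),np.zeros(3),K,np.array(p["dist"]))[0].reshape(-1,2)
def shot(name,f):
    st=env.read_state();im=viewer.camera(name);cv2.imwrite(f,im);p,T=campose(name,st);np.savez(f+".npz",T=T);return im,p,T
E
python3 - <<'E'
from h import *
p,T=campose("top")
print(at_z(p,T,[(216,222),(348,216),(379,222),(246,265),(337,271),(409,303),(197,308),(165,260)],[124,186,190,143,143,40,38,62]).round())
for tcp,z,xh in [((400,20,330),(.6,0,-.8),(.8,0,.6)),((330,20,350),(.7,0,-.7),(.7,0,.7)),((430,0,420),(0,0,-1),(1,0,0)),((430,0,420),(0,0,-1),(-1,0,0)),((330,20,400),(.5,0,-.85),(-.8,0,-.5))]:
    print(env.ik(np.array(tcp,float),quat(z,xh)))
E
```

```text
[[ 569.  361.  124.]
 [ 566.    5.  186.]
 [ 549.  -75.  190.]
 [ 447.  275.  143.]
 [ 428.   35.  143.]
 [ 351. -170.   40.]
 [ 343.  423.   38.]
 [ 476.  512.   62.]]
[ 0.03085943 -0.1329876   2.35869557 -0.0686608   0.27322446  1.66160814]
[ 0.04820447 -0.35877248  2.50052131 -0.15843831  0.21766936  1.75965506]
[-2.76779523e-02 -1.10351900e-02  1.90119535e+00 -4.44089210e-16
  1.25143250e+00  1.54311837e+00]
[-2.76779523e-02 -1.10351900e-02  1.90119535e+00 -4.44089210e-16
  1.25143250e+00 -1.59847428e+00]
[ 0.03786932 -0.39686858  2.30540373 -0.02973586  0.70186481 -1.51544119]
```

```bash
python3 - <<'E'
from h import *
q=quat((.5,0,-.85),(-.8,0,-.5))
env.reach(np.array([330,140,400.]),q)
im,p,T=shot("wrist","pics/w1.png")
cv2.imwrite("pics/w1v.png",cv2.resize(cv2.rotate(im,cv2.ROTATE_180),(800,600)))
print(env.read_state()["time_s"])
E
```

```text
1.925
```

View pics/w1v.png

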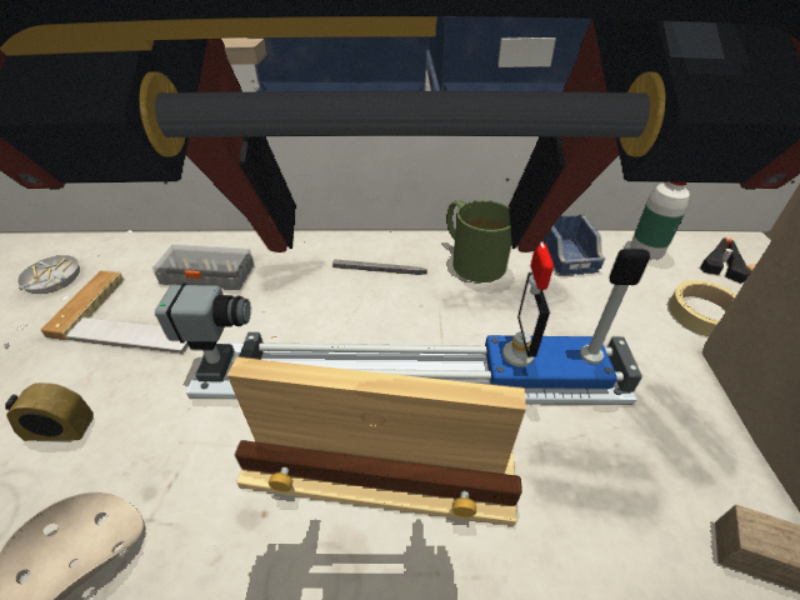

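The rotated view (800x600) shows the camera at about (205,315), the knob at (542,267) and the push grip at (629,267). The board's front runs from (232,365) to (523,400), with the hole at about (373,420). I'll enlarge the details.

```bash
python3 - <<'E'
import cv2,numpy as np
im=cv2.rotate(cv2.imread("pics/w1.png"),cv2.ROTATE_180)
def c(x,y,w,h,s,): return cv2.resize(im[y:y+h,x:x+w],(w*s,h*s),interpolation=cv2.INTER_CUBIC)
a=c(180,280,250,100,3)   # board, 750x300
b=c(140,290,62,37,4); d=c(470,290,62,37,4)
e=c(415,190,62,37*2,4)
out=np.zeros((600,800,3),np.uint8); out[:300,:750]=a
out[300:448,:248]=b; out[450:598,:248]=d; out[300:596,260:508]=e
f=c(475,190,62,74,4); out[300:596,520:768]=f
cv2.imwrite("pics/m1.png",out)
E
```

```text
(no output)
```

View pics/m1.png

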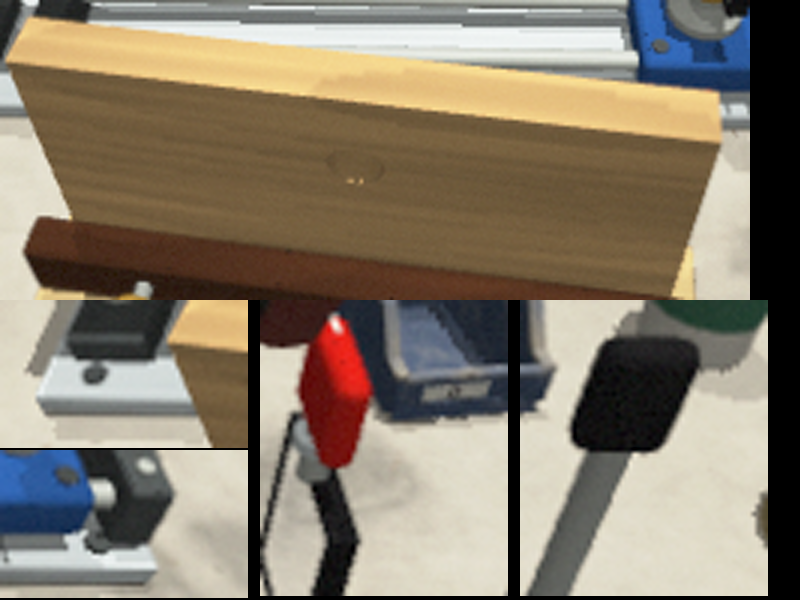

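```bash
python3 - <<'E'
from h import *
p=viewer.camera_params("wrist");T=np.load("pics/w1.png.npz")["T"]
def m(pt,ox,oy,cx,cy,s): 
    return (639-(cx+(pt[0]-ox+.5)/s-.5), 479-(cy+(pt[1]-oy+.5)/s-.5))
A=lambda *a:m(a,0,0,180,280,3);B=lambda *a:m(a,0,300,140,290,4);D=lambda *a:m(a,0,450,470,290,4);E=lambda *a:m(a,260,300,415,190,4);F=lambda *a:m(a,520,300,475,190,4)
b=at_z(p,T,[A(8,66),A(718,142),A(30,18),A(720,92)],143);print(b.round(1),np.linalg.norm(b[0]-b[1]))
r=at_z(p,T,[B(40,398),D(155,570),B(44,414),D(154,584)],[12,12,0,0]);print(r.round(1),np.linalg.norm(r[0]-r[1]),np.linalg.norm(r[2]-r[3]))
h=at_z(p,T,[A(355,167)],105);print("hole",h.round(1))
print("grip",at_z(p,T,[F(636,394)],170).round(1),"knob",at_z(p,T,[E(336,392)],170).round(1))
E
```

```text
[[439.2 281.5 143. ]
 [409.2  47.1 143. ]
 [460.6 279.8 143. ]
 [428.7  42.5 143. ]] 236.33474297567187
[[ 518.9  387.5   12. ]
 [ 509.3 -126.4   12. ]
 [ 520.6  390.5    0. ]
 [ 511.7 -131.3    0. ]] 513.9497912780196 521.9537758644453
hole [[424.9 164.7 105. ]]
grip [[551.8 -80.2 170. ]] knob [[552.4   5.2 170. ]]
```

```bash
cat >> h.py <<'E'
YAW=-0.0178; RX=np.array([np.cos(YAW),np.sin(YAW),0]); RY=np.array([-np.sin(YAW),np.cos(YAW),0])
O=np.array([555.3,114.5,0.])           # rig origin
QD=quat((0,0,-1),-RX)
def knobpose(piv,th,tilt=.26,z=170):   # TCP pose gripping the knob at mirror angle th
    Rz=R.from_euler('z',th).as_matrix()
    tz=Rz@(np.sin(tilt)*RX+np.array([0,0,-np.cos(tilt)]))
    g=np.array([piv[0],piv[1],z]); return g-61*tz, quat(tz,-Rz@RX)
E
python3 - <<'E'
from h import *
for th in(0,.4,.73,.8): print(env.ik(*knobpose((555,148),th)))
g=np.array([553,-80,175+61.])
env.reach(g+[0,0,110],QD); set_gripper(66)
print(env.move_l(g,QD,rate=120,f_stop=8)); set_gripper(20)
s=env.read_state(); print(s["time_s"],s["tool_pos"].round(1),s["width"],s["grip_force"],s["force"].round(1))
E
```

```text
[ 0.27777799  0.36531291  1.95625938 -0.13809911  0.57518274 -1.16851475]
[ 0.21869855  0.36191636  1.96191408  0.07855019  0.56247072 -1.79538277]
[ 0.17297951  0.37199417  1.94509683  0.23158856  0.61274348 -2.2856531 ]
[ 0.16438531  0.37550529  1.93921006  0.25589475  0.62900365 -2.38104554]
False
5.3333 [553.1 -79.8 236.2] 30.271127522728996 30.00039517879486 [-0.1  2.3  1.7]
```

```bash
python3 - <<'E'
from h import *
s=env.read_state(); p0=s["tool_pos"]
print(env.move_l(p0+RY*(62.8-p0[1])/RY[1],rate=70))
s=env.read_state(); print(s["time_s"],s["tool_pos"].round(1),s["force"].round(1))
set_gripper(66); a=env.read_state()["tool_pos"]
env.move_l(a+[0,0,60],rate=150)
q=quat((.5,0,-.85),(-.8,0,-.5))
env.reach(np.array([370,155,330.]),q)
im,p,T=shot("wrist","pics/w2.png")
im=cv2.rotate(im,cv2.ROTATE_180)
cv2.imwrite("pics/w2v.png",cv2.resize(im,(800,600)))
print(env.read_state()["time_s"])
E
```

```text
False
7.525 [555.7  62.8 236.1] [ 0.2 -0.   4.2]
9.6333
```

View pics/w2v.png

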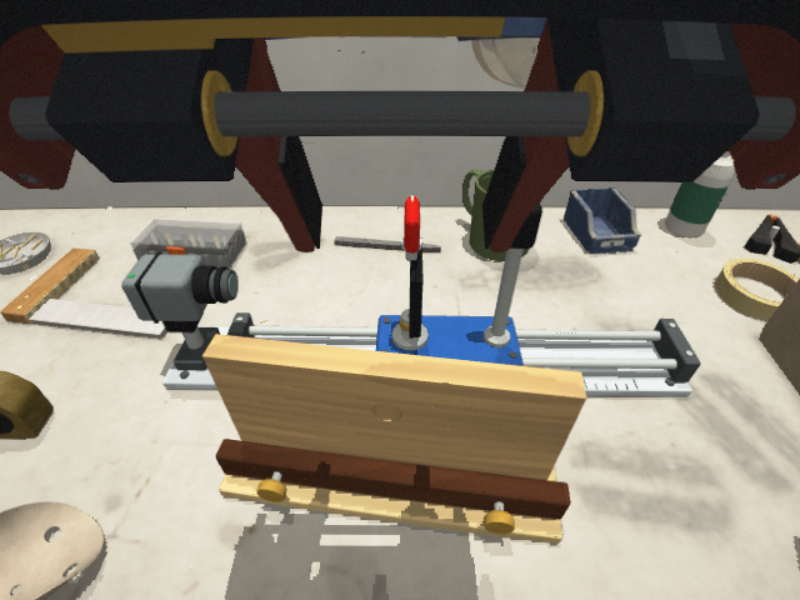

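The carriage now stands behind the hole, with the knob at (412,225), the hole at (386,413) and the board's top front edge from (207,352) to (583,398). I'll enlarge this for the second measurement.

```bash
python3 - <<'E'
import cv2,numpy as np
im=cv2.rotate(cv2.imread("pics/w2.png"),cv2.ROTATE_180)
def c(x,y,w,h,s,): return cv2.resize(im[y:y+h,x:x+w],(w*s,h*s),interpolation=cv2.INTER_CUBIC)
out=np.zeros((600,800,3),np.uint8)
L=c(155,260,64,49,4);M=c(425,280,64,49,4);out[:196,:256]=L;out[:196,260:516]=M
out[200:396,:256]=c(120,270,64,49,4);out[200:396,260:516]=c(500,270,64,49,4)
out[400:596,:256]=c(277,305,64,49,4)
out[0:360,520:800]=c(300,150,70,90,4)
out[400:596,260:516]=c(300,240,64,49,4)
cv2.imwrite("pics/m2.png",out)
E
```

```text
(no output)
```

View pics/m2.png

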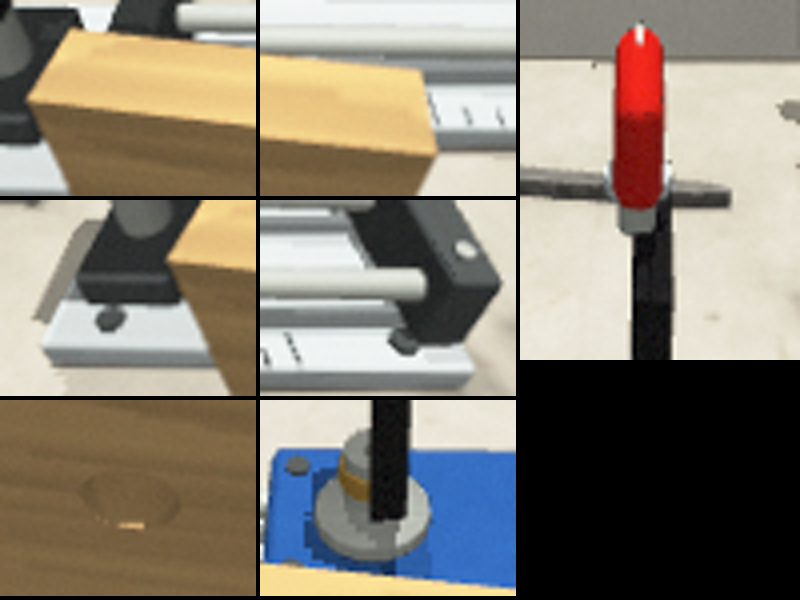

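```bash
python3 - <<'E'
from h import *
p=viewer.camera_params("wrist");T=np.load("pics/w2.png.npz")["T"]
def m(pt,ox,oy,cx,cy,s=4): return (639-(cx+(pt[0]-ox+.5)/s-.5), 479-(cy+(pt[1]-oy+.5)/s-.5))
b=at_z(p,T,[m((28,99),0,0,155,260),m((436,155),260,0,425,280),m((72,30),0,0,155,260),m((420,70),260,0,425,280)],143)
r=at_z(p,T,[m((43,347),0,200,120,270),m((472,372),260,200,500,270),m((46,364),0,200,120,270),m((471,387),260,200,500,270)],[12,12,0,0])
h=at_z(p,T,[m((130,501),0,400,277,305)],105)[0]
k=at_z(p,T,[m((640,25),520,0,300,150),m((639,112),520,0,300,150),m((640,66),520,0,300,150)],186)
print(b.round(1),np.linalg.norm(b[0]-b[1]),np.linalg.norm(b[2]-b[3]));print(r.round(1),np.linalg.norm(r[0]-r[1]),np.linalg.norm(r[2]-r[3]));print(h.round(1),k.round(1))
yb=np.mean([np.arctan2(*(b[i]-b[j])[:2]) for i,j in((0,1),(2,3))]);yr=[np.arctan2(*(r[i]-r[j])[:2]) for i,j in((0,1),(2,3))];print("board yaw",-yb,"rig",yr)
xb=np.array([np.cos(yb),-np.sin(yb),0]);yr=np.mean(yr)
e=h+20*xb; print("exit",e, "front line x at hole", np.interp(h[1],[b[1][1],b[0][1]],[b[1][0],b[0][0]]))
t=(k[2][0]-e[0])/xb[0]; pt=e+t*xb; print("axis at rail",pt,"t",t)
v=np.arctan2(-xb[1],-xb[0])-(np.pi/2-yr); print("theta",v/2)
E
```

```text
[[441.6 283.3 143. ]
 [409.1  46.2 143. ]
 [460.8 280.3 143. ]
 [429.   43.2 143. ]] 239.34657902474805 239.17137795745865
[[ 519.   388.3   12. ]
 [ 509.6 -126.1   12. ]
 [ 521.5  392.7    0. ]
 [ 512.8 -132.7    0. ]] 514.3975899476676 525.529989191485
[425.  164.9 105. ] [[572.4 146.6 186. ]
 [532.1 147.5 186. ]
 [552.5 146.9 186. ]]
board yaw -0.13484655245641947 rig [np.float64(0.018191914367834867), np.float64(0.016708670672179328)]
exit [444.79114567 162.19328889 105.        ] front line x at hole 425.40087149450386
axis at rail [552.53012814 147.57635483 105.        ] t 108.72600013542292
theta 0.7267000334292422
```

```bash
python3 - <<'E'
from h import *
P=np.array([554.,147.8])
t,q=knobpose(P,0)
env.reach(t+[0,0,70],q); set_gripper(44)
print(env.move_l(t,q,rate=100,f_stop=8)); set_gripper(6)
s=env.read_state(); print(s["time_s"],s["tool_pos"].round(1),t.round(1),s["width"],s["grip_force"],s["force"].round(1),s["wrist_torque"].round(2))
E
```

```text
False
12.3167 [538.4 148.1 229.1] [538.3 148.1 228.9] 12.02819454698882 30.000118017196655 [-1.5  0.7  2.7] [-0.02  0.22 -0.06]
```

```bash
python3 - <<'E'
from h import *
for th in np.linspace(0,.727,8)[1:]:
    t,q=knobpose((554.,147.8+.3*th/.727),th); env.move_l(t,q,rate=25)
env.hold(.5)
s=env.read_state(); print(s["time_s"],s["tool_pos"].round(2),t.round(2),s["width"],s["force"].round(1),s["wrist_torque"].round(2))
print((R.from_quat(s["orientation"])*R.from_quat(q).inv()).as_rotvec())
im,p,T=shot("top","pics/t2.png"); im2,_,_=shot("wrist","pics/w3.png")
a=cv2.resize(im[190:310,200:400],(800,480),interpolation=cv2.INTER_CUBIC)
cv2.imwrite("pics/w3v.png",cv2.rotate(im2,cv2.ROTATE_180)); cv2.imwrite("pics/t2v.png",a)
E
```

```text
14.7583 [542.68 137.96 229.17] [542.1  137.89 228.95] 11.764996567774626 [ 5.9 -1.1  0.7] [ 0.08 -0.73 -0.24]
[-0.000158   -0.00148528 -0.00404568]
```

View pics/w3v.png

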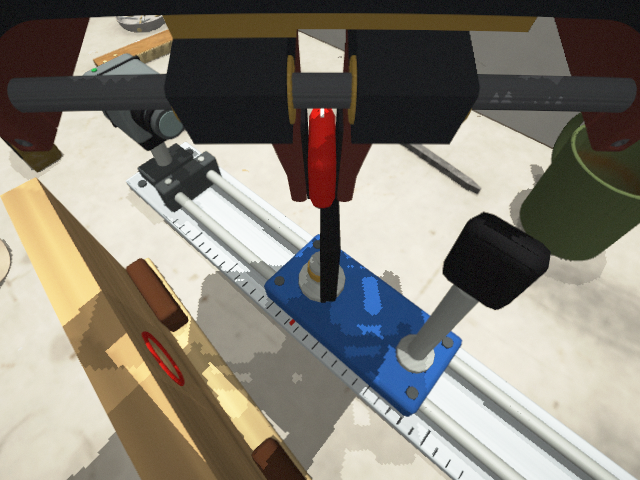

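The wrist view shows the ring on the board's back at about (164,358) and the knob held squarely between the pads at (322,160). I'll measure the ring directly.

```bash
python3 - <<'E'
from h import *
im=cv2.imread("pics/w3.png");p=viewer.camera_params("wrist");T=np.load("pics/w3.png.npz")["T"]
b,g,r=[im[...,i].astype(int) for i in range(3)]
m=((r>110)&(g<75)&(b<75)).astype(np.uint8); m2=np.zeros_like(m); m2[479-400:479-320,639-200:639-130]=m[479-400:479-320,639-200:639-130]
ys,xs=np.nonzero(m2); pts=np.c_[xs,ys].astype(np.float32)
(c,ax,an)=cv2.fitEllipse(cv2.convexHull(pts)); print(len(xs),c,ax,an, at_z(p,T,[c],105).round(1))
# intersect with board back plane instead (through measured exit)
xb=np.array([np.cos(.135),-np.sin(.135),0]); o,d=rays(p,T,[c]); t=((np.array([444.8,162.2,105])-o)@xb)/(d[0]@xb); print("on back plane",(o+t*d[0]).round(1))
n=((r>110)&(g<60)&(b<60)).astype(np.uint8); n[:, :250]=0; n[:, 400:]=0; n[:250]=0
ys,xs=np.nonzero(n); print("knob px", xs.min(),xs.max(),ys.min(),ys.max())
for yy in range(ys.min(),ys.max(),12): w=xs[ys==yy]; print(yy,w.min(),w.max(),end="; ")
q=[(554+s*20*np.cos(a),148.1+s*20*np.sin(a),186) for a in(.727-.0178,) for s in(-1,0,1)]; print(proj(p,T,q).round(1))
E
```

```text
367 (475.3042297363281, 119.13162231445312) (14.061870574951172, 62.7788200378418) 140.88247680664062 [[445.4 161.  105. ]]
on back plane [445.  163.3 100.2]
knob px 304 330 273 371
273 315 319; 285 308 328; 297 307 328; 309 306 328; 321 305 329; 333 306 330; 345 305 330; 357 305 330; 369 308 326; [[316.  312.5]
 [316.3 347.1]
 [316.6 376.9]]
```

```bash
python3 - <<'E'
from h import *
t,q=knobpose((554.8,148.1),.735); env.move_l(t,q,rate=10); env.hold(1)
s=env.read_state(); print(s["time_s"],(s["tool_pos"]-t).round(2),s["width"],s["force"].round(1),s["wrist_torque"].round(2))
e=(R.from_quat(s["orientation"])*R.from_quat(q).inv()).as_rotvec(); print(e, .735+e[2])
tz=R.from_quat(s["orientation"]).apply([0,0,61.]); print("grasp",s["tool_pos"]+tz)
E
```

```text
16.1083 [0.02 0.04 0.21] 11.863220994157025 [1.8 0.  5.8] [-0.   -0.44 -0.14]
[-8.22050503e-05 -2.77605816e-04 -1.65860824e-03] 0.7333413917626896
grasp [554.84952755 148.11889601 170.20763449]
```

```bash
python3 -c "
from h import *
print(workorder.sign_off())"
```

```text
the job is handed in; nothing more can be done
None
```

The job is handed in after about 16 s: the mirror carriage stands on the hole's axis to within about 1 mm by my measurements, and the gripper still holds the red knob at about 0.73 rad; I aimed it from the measured ring position and did not check the bench camera's own view.

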